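# Brush out the slanted crimp cup

### The arm

A 6-joint arm with a two-finger parallel gripper is mounted at the origin on the work surface. World frame = base frame: x ahead of the robot, y to its left, z up, the work surface at z = 0. Lengths are in m, angles in degrees, forces in N, time in s.
With the tool pointing down it reaches from about 0.275 to 1 m from the base axis. Payload 8.4 kg.
Tool frame: the origin (TCP) lies at the very end of the fingers, on their centre line; the grasp point (between the pads) lies 19 mm behind it; z points along the fingers, y is the direction in which the jaws open and shut (so a half turn about z gives the same grasp; the last joint's range is limited). The gripper opens to 85 mm and grips with 20 to 120 N. Pads are 22 mm wide; open, the fingers measure 114 mm over their backs; the gripper's body (76 mm by 85 mm) begins 54 mm behind the grasp point. The pads swing forward as they close: fully open they stand 13 mm farther back than shut.
Start: joints at [-71.7, 20.225, 93.587, -0, 66.188, -0.138], TCP at [0.198, -0.593, 0.231] pointing down, gripper open.
Joint ranges: [-150.9, 150.9], [-52.94, 120.26], [3.33, 152.33], [-74.26, 254.26], [0, 154.13], [-172.89, 172.89]. Speed limits (degrees/s): [127.2, 127.2, 159.86, 180, 180, 180].

### API

Orientations are given as a 3x3 rotation matrix whose columns are the frame's x, y, z axes.
In Python, from station import get_obs, viewer, job_done gives the robot as it stands.
- The arm moves only by the shell command python3 -m pendant 'ROWS'. ROWS is JSON, a list of rows, each a list of 7 numbers: the closure, from 0 (fully open) to 1 (shut), then the shift along the tool's x, y, z in m, then the turn, a rotation vector about the tool's x, y, z in degrees. In form: [[grip, tx, ty, tz, rx, ry, rz], ...]. A call has 1 to 5 rows; each row is the pose to reach, as a shift and turn from the pose commanded when the call began, along the tool's axes at that moment; what a row does not reach only later rows make up. A row lasts 1/12 s, in which the tool goes at most 41.7 mm and 7.16 degrees, less where a joint would pass 70% of its speed; a pose out of reach is approached as far as the arm can. A call with a gripper value outside its range is refused whole. The fingers move at their own pace and stop on an object; the grip force is fixed at half the most. Time passes only in rows, so rows that repeat a pose let the fingers close. It gives the time, the measured TCP pose, the force and the opening at its end, in the units of the state.
- get_obs(): the state, without advancing time (a new reading comes with each control period).
- viewer.snapshot(name): name is "scene" or "top"; returns a dict with "image" (400x640x3 uint8, red, green, blue), "vfov" (degrees; the focal length in pixels is half the picture's height over the tangent of half this angle, whatever the lens; pixels are square), "cx", "cy" (the principal point, pixels), "rvec" (rotation vector, rad) and "tvec" (3), from world to camera coordinates, as OpenCV has them. Camera axes: x right, y down, z forward; pixel columns grow to the right and rows downward; lengths in m; the calibration is good to about 2 mm. A picture is of the moment at which its call begins. There is no depth.
- job_done(): hands the job in, once; it reports no verdict.
The state is a dict: "t": time; "q": joint angles; "joint_velocities": joint speeds; "joint_torque": joint torques, N m; "tool_pos": TCP position; "eef_rot": TCP orientation; "ft_force": force on the tool from outside, world axes, zero at the start; "torque": the same for the moment, N m; "width": finger opening in m.
Only numpy, scipy, OpenCV 4.12 (cv2) and the standard library are available. Lean on these libraries where they do the work, as an engineer would, in place of code of your own. Each camera call takes 0.05 s, during which the arm holds its last target. There are 200 camera calls.

### The job

Brush out the slanted steel cup on the bench fixture with the long tube brush: give it three full strokes, each time down until you feel the end of the brush press on the bottom of the cup, wherever that is, and back up until the bristles are out of it. Be gentle: do not ram the bottom or push the cup off its angle. Then stand the brush upright in its stand again, bristles down and right to the floor of the stand, let go of it, and leave everything else where it is.

Things in the scene. Friction and masses are not known exactly. Their poses are not given: they have to be found in the camera images.
- brush: long tube brush, 205 mm, 0.1-0.2 kg, standing bristles down in its stand. Origin at the bristle end, +z to the handle. Along z: 0-26 mm springy end tuft, diameter 12 (gives up to 10 mm, 1.5 N/mm); 30-90 mm springy bristle head, diameter 40, squeezable to 32; 6 mm bare stem; 125-205 mm round black handle, diameter 22, to be gripped about 165 mm from the origin. Its yaw is of no account.
- stand: fixed round aluminium brush stand on a dark foot of diameter 84 mm. Origin at the centre of its underside, z up. Straight bore of diameter 45 mm, its floor at z = 6 mm, flaring over the top 10 mm to 60 mm at the rim at z = 95 mm.
- fixture: fixed bench fixture that carries the cup: dark base plate 110 x 110 x 12 mm, two aluminium cheeks 98 mm high on either side of the cup (at y = +-32 mm). Origin at the centre of its underside; the cup leans towards its -x.
- cup: steel cup to brush, clamped in the fixture, leaning 11 to 29 degrees; it resists moderate pushes. Origin on its axis at the clamp; +z along the axis out of the mouth, 60 mm off. Outside diameter 44, length 120 mm; bore 36, flaring over the last 10 mm to 52 mm. Bristles drag with about 2 N. Its inner bottom is a flat adjustable stop, 65 to 105 mm below the mouth, to be found by touch.
- cup_mouth (a point): centre of the cup's mouth, on its axis, 60 mm from the cup's origin; axes as cup
- screwdriver: a red-handled screwdriver lying on the table, 200 mm long along its x; origin under its middle; leave alone
- relay: a narrow black relay module with small green plugs on its top, 75 x 23 x 94 mm; origin under its centre; leave alone
- contactor: a grey and black contactor block, 85 x 45 x 90 mm; origin under its centre; leave alone
- terminal_strip: nine terminal blocks on a short steel rail, 50 x 120 x 46 mm; origin under its centre; leave alone
- wire_reel: a small copper wire reel standing on its flange, diameter 70 mm, height 50 mm; origin under its centre; leave alone
- pot: an empty plain steel pot standing upright loose on the table, mouth diameter 60 mm, height 75 mm (not the cup to brush); origin under its centre; leave alone
- lifting_eye: a steel lifting eye on a square foot, 50 x 50 x 63 mm; origin under its centre; leave alone
Things that resemble listed ones, but are neither listed nor needed, are in the scene too. What is meant by the brush is not pink, and is the larger of those in its own colour.

How it is judged (in metres and radians):
On the way, in this order (a step that is already met when the one before it is completed fails the run):
1. first stroke down: the brush's end tuft presses on the bottom of the cup (over 1 N) (contact force between brush and stop_c0 above 1 N and z of brush in the frame of cup_mouth below -0.05 m).
2. first stroke up: the brush is drawn up until its end is less than 35 mm below the mouth, or right out (z of brush in the frame of cup_mouth above -0.035 m).
3. second stroke down: the brush's end tuft presses on the bottom of the cup (over 1 N) (all of step 1).
4. second stroke up: the brush is drawn up until its end is less than 35 mm below the mouth, or right out (z of brush in the frame of cup_mouth above -0.035 m).
5. third stroke down: the brush's end tuft presses on the bottom of the cup (over 1 N) (all of step 3).
6. third stroke up: the brush is drawn up until its end is less than 35 mm below the mouth, or right out (z of brush in the frame of cup_mouth above -0.035 m).
At the end, for the whole second after the job is handed in: After three strokes the brush stands released and still in its stand: end within 15 mm of the stand's axis and at most 10 mm above its floor (16 mm above the table), upright within 0.15 rad; the cup's mouth is within 12 mm and each bystander within 30 mm of its start (horizontal distance between brush and stand below 0.015 m and z of brush in the frame of stand below 0.016 m and angle between brush's own z axis and vertical below 0.15 rad and linear speed of brush below 0.03 m/s and distance of cup_mouth from where it was at the start of the episode below 0.012 m and distance of each of screwdriver, relay, contactor, terminal_strip, wire_reel, pot, lifting_eye from where it was at the start of the episode below 0.03 m); the robot touches nothing.
It fails at once if the bottom of the cup is rammed: the brush presses on it with over 20 N (contact force between brush and stop_c0 above 20 N).
It fails at once if the cup is pushed off its angle: its mouth moves over 12 mm (distance of cup_mouth from where it was at the start of the episode above 0.012 m).
It fails at once if a bystander is moved over 30 mm (distance of any of screwdriver, relay, contactor, terminal_strip, wire_reel, pot, lifting_eye from where it was at the start of the episode above 0.03 m).
It also fails if it takes over 58 s, if anything falls off the work surface, if the arm or the gripper's body presses on something with over 40 N, if the wrist force passes 120 N, or if a joint passes its speed limit or range.

## Working session

There is one attempt and no reset: what is moved stays moved. The work goes in short steps, Python scripts to look and compute and a shell command to move; the robot and the scene stay as the last step left them, time stands still between calls to the robot, and variables do not carry over. Pictures are saved under pics/ and viewed, about 8 in all and at most 12, crops included, and the job is handed in when it is done.

```bash
mkdir -p pics; ls; cat > h.py <<'E'
import numpy as np, cv2
from station import get_obs, viewer
def snap(n,f=None):
    s=viewer.snapshot(n)
    if f: cv2.imwrite('pics/'+f,s['image'][:,:,::-1])
    return s
def cam(s):
    f=s['image'].shape[0]/2/np.tan(np.radians(s['vfov'])/2)
    K=np.array([[f,0,s['cx']],[0,f,s['cy']],[0,0,1.]]); R=cv2.Rodrigues(np.array(s['rvec'],float))[0]; t=np.array(s['tvec'],float).ravel()
    return K,R,t
def proj(s,P):
    K,R,t=cam(s); c=np.atleast_2d(P)@R.T+t; p=c@K.T; return p[:,:2]/p[:,2:]
def onz(s,u,v,z):
    K,R,t=cam(s); d=R.T@np.linalg.solve(K,[u,v,1.]); o=-R.T@t; return o+d*(z-o[2])/d[2]
E
python3 - <<'E'
from h import *
import pickle
a=snap('scene','scene.png');b=snap('top','top.png')
pickle.dump((a,b),open('s0.pkl','wb'))
for s in(a,b):
    K,R,t=cam(s);print(s['vfov'],s['cx'],s['cy'],-R.T@t, R[2])
print(get_obs())
E
```

```text
pics
46.46523987659161 307.6092419856144 201.4619007410867 [1.40084996 0.58827719 0.83757045] [-0.68895494 -0.46378989 -0.55699194]
52.19724212672045 315.3743651732499 204.70622193178343 [0.37311348 0.00296715 1.14155672] [ 0.17101373 -0.01546066 -0.98514733]
{'t': 0.1, 'q': array([-7.16993399e+01,  2.02581757e+01,  9.36237993e+01,  1.66316590e-04,
        6.61880553e+01, -1.38273723e-01]), 'joint_velocities': array([ 0.02718681,  0.00722506, -0.24741016,  0.03776489, -0.00803214,
       -0.00436468]), 'joint_torque': array([-7.32512308e-04, -6.06362128e+01, -3.42820466e+01, -7.78689719e-05,
        3.95000505e-03, -3.38120128e-05]), 'tool_pos': array([ 0.19754556, -0.5925196 ,  0.23064807]), 'eef_rot': array([[ 9.48661674e-01,  3.16292402e-01, -3.81272658e-04],
       [ 3.16292632e-01, -9.48660963e-01,  1.16127493e-03],
       [ 5.60395069e-06, -1.22225075e-03, -9.99999253e-01]]), 'ft_force': array([ 0.1671985 , -0.23318247, -0.19205472]), 'torque': array([-0.00169317, -0.04866748,  0.00690696]), 'width': 0.08531955650909875}
```

View pics/scene.png

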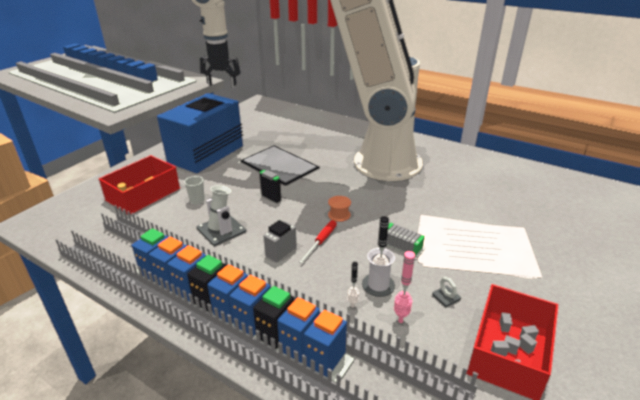

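View pics/top.png

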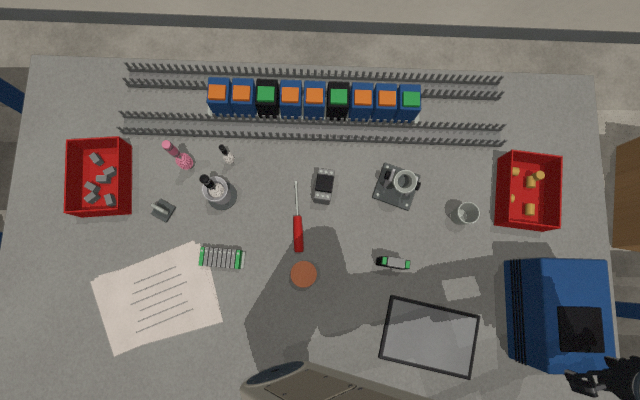

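The scene view has three candidates for the brush:
- The black-handled brush in the aluminium stand, at scene (383,230) and top (207,183).
- A smaller black one, at scene (354,280) and top (226,153).
- A pink one, at scene (408,265) and top (170,150).

I choose the first. The fixture with the cup is at scene (220,215) and top (400,183). The loose pots are at top (468,212) and scene (195,190). I'll check these in one close crop composite.

```bash
python3 - <<'E'
from h import *
import pickle
a,b=pickle.load(open('s0.pkl','rb'))
def crop(s,x,y,w=80,h=60,k=5):
    im=s['image'][y:y+h,x:x+w,::-1]; c=cv2.resize(im,None,fx=k,fy=k,interpolation=cv2.INTER_CUBIC)
    for i in range(0,w,10): cv2.putText(c,str(x+i),(i*k,8),0,.3,(0,0,255),1); cv2.line(c,(i*k,10),(i*k,14),(0,0,255),1)
    for j in range(0,h,10): cv2.putText(c,str(y+j),(0,j*k+4),0,.3,(0,0,255),1); cv2.line(c,(18,j*k),(24,j*k),(0,0,255),1)
    return c
A=crop(a,345,212,80,85,5)[:,:]; 
cv2.imwrite('pics/c1.png',np.vstack([np.hstack([crop(a,350,213,80,60),crop(b,180,160)]),np.hstack([crop(a,180,182),crop(b,360,155)])]))
cv2.imwrite('pics/c2.png',np.hstack([crop(a,352,212,50,85,7),crop(a,190,180,60,85,7)]))
E
```

```text
(no output)
```

View pics/c1.png

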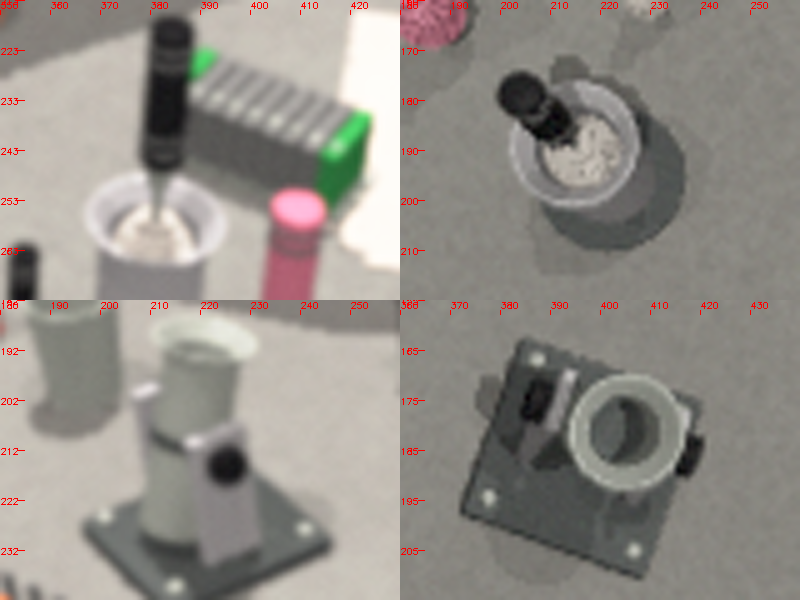

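View pics/c2.png

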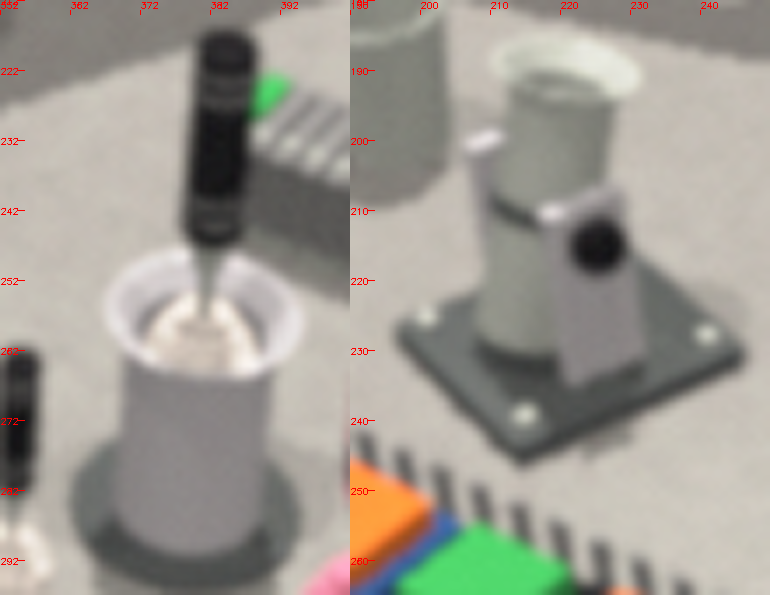

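```bash
cat > fit.py <<'E'
from h import *
import pickle
from scipy.optimize import least_squares
a,b=pickle.load(open('s0.pkl','rb'))
P2=lambda x,y:(360+x/5-.4,155+y/5-.4)      # top fixture panel
Q2=lambda x,y:(190+(x-350)/7-.43,180+y/7-.43)
th=np.linspace(0,2*np.pi,120)
def bbox(s,c,R,r):
    p=proj(s,c+r*np.outer(np.cos(th),R[:,0])+r*np.outer(np.sin(th),R[:,1])); return np.r_[p.min(0),p.max(0)]
def pose(p):
    x,y,yaw,h,t,r=p[:6]
    F=np.array([[np.cos(yaw),-np.sin(yaw),0],[np.sin(yaw),np.cos(yaw),0],[0,0,1]])
    C=F@np.array([[np.cos(t),0,-np.sin(t)],[0,1,0],[np.sin(t),0,np.cos(t)]])
    o=np.array([x,y,h]); return F,C,o,o+.06*C[:,2]
cor=np.array([P2(122,38),P2(302,100),P2(240,278),P2(62,212)])
cs=np.array([Q2(522,465),Q2(745,360),Q2(395,342)])
bt=np.r_[P2(168,72),P2(290,192)]; bs=np.r_[Q2(488,30),Q2(642,102)]
kn=np.array([P2(137,100),P2(290,155)])
def res(p):
    F,C,o,m=pose(p); x=p[:2]
    k=np.array([[1,1],[1,-1],[-1,-1],[-1,1]])*.055
    w=np.c_[k@F[:2,:2].T+x,np.full(4,.012)]
    tc=proj(b,w); sc=proj(a,w*[1,1,0])
    D=lambda X,Y:np.linalg.norm(X[:,None]-Y[None],axis=2)
    # nearest matching
    r1=tc[np.argmin(D(cor,tc),1)]-cor; r2=sc[np.argmin(D(cs,sc),1)]-cs
    return np.r_[r1.ravel(),.7*r2.ravel(),(bbox(b,m,C,p[5])-bt),(bbox(a,m,C,p[5])-bs)]
if __name__=='__main__':
    c0=onz(b,396,187,.012); best=None
    for y0 in np.radians(np.arange(-180,180,30)):
        s=least_squares(res,[c0[0],c0[1],y0,.08,.35,.028],loss='soft_l1')
        print(np.degrees(y0),s.cost,s.x[:2],np.degrees(s.x[2]),s.x[3],np.degrees(s.x[4]),s.x[5])
        if 0<s.x[4]<1 and(best is None or s.cost<best.cost): best=s
    p=best.x;np.save('p.npy',p);F,C,o,m=pose(p);print(np.round(res(p),1));print('mouth',m,'axis',C[:,2],'o',o)
    # cup cylinder check in scene
    for l in(-.12,-.07,-.012):
        print(l,bbox(a,m+l*C[:,2],C,.022),bbox(b,m+l*C[:,2],C,.022))
    # stand
    T2=lambda x,y:(180+x/5-.4,160+y/5-.4); S2=lambda x,y:(352+x/7-.43,212+y/7-.43)
    tb=np.r_[T2(110,78),T2(239,209)]; sb=np.r_[S2(105,245),S2(303,376)]
    fs=lambda p:np.r_[bbox(b,np.r_[p[:2],.095],np.eye(3),p[2])-tb,bbox(a,np.r_[p[:2],.095],np.eye(3),p[2])-sb]
    c=onz(b,214.5,188.3,.095); s=least_squares(fs,[c[0],c[1],.032]);print('stand',s.x,np.round(s.fun,1))
    print('handle top from top',onz(b,*T2(120,95),.211),'scene',onz(a,*S2(228,43),.211))
    print('handle bottom end approx',onz(b,*T2(158,132),.12))
E
python3 fit.py
```

```text
-180.0 1.9913712777893704 [ 0.6301639  -0.24260656] -198.3847066608176 0.08174339926696206 -15.571909466879658 0.030632246071904977
-150.0 99.62771990519454 [ 0.58897171 -0.25057852] -145.18068435045328 0.09288895390991599 24.75870649729916 0.030063404692604337
-119.99999999999999 19.68689501162773 [ 0.62584033 -0.24134105] -108.95069463407923 0.08172933818330379 2.572361189178763 0.03013076933678458
-90.0 19.686895011976095 [ 0.62584033 -0.24134106] -108.95072135391997 0.08172935966351885 2.5724026842101466 0.03013077074772001
-59.99999999999999 19.686895011528726 [ 0.62584033 -0.24134103] -108.95070929989558 0.08172930640762043 2.5723072018970994 0.030130777315380785
-29.999999999999996 1.9888161752225928 [ 0.63017291 -0.24260525] -18.381148635523648 0.08175297234195547 15.585441895391664 0.030634562587875055
0.0 1.988816175220596 [ 0.63017291 -0.24260525] -18.38115211365028 0.08175297215857559 15.585439958111882 0.03063456286353177
29.999999999999996 19.69295649446435 [ 0.62584477 -0.24134199] 71.05927206797051 0.08173134142928891 -2.564947023126502 0.030131579889176644
59.9999999
[... 650 characters left out ...]
0.61487488 -0.23752186  0.13954682] axis [-0.2549672   0.08472315  0.96323087] o [ 0.63017291 -0.24260525  0.08175297]
-0.12 [207.42875192 222.39309083 222.68123711 229.7487093 ] [390.88485713 172.11847787 406.67421291 187.74136132]
-0.07 [209.34492273 207.357198   224.8080212  214.41621097] [392.95252782 172.20974677 409.46118226 188.53576206]
-0.012 [211.64088347 189.34828613 227.3556494  196.04265916] [395.59720003 172.32652208 413.02691666 189.55182879]
stand [0.58846345 0.25083857 0.03412917] [-0.4  0.8  0.1  0.3 -0.4  0.8 -0.3  0.5]
handle top from top [0.58796395 0.25002217 0.211     ] scene [0.58876406 0.25154342 0.211     ]
handle bottom end approx [0.590314   0.25350192 0.12      ]
```

The crop confirms it: the large black-handled brush stands in the aluminium stand. The smaller black one stands free beside it, and the cup's mouth is clear. The fit puts the stand at (0.588, 0.251). The cup mouth is at (0.615, -0.238, 0.140), with the cup leaning 15.6°. Next I go above the brush.

```bash
python3 - <<'E'
from h import *
import pickle
a,b=pickle.load(open('s0.pkl','rb'))
from scipy.optimize import least_squares
for n,ua,ub in(('small',(354,264),(222.5,147.5)),('pink',(408.5,254),(168,145.5))):
    print(n,least_squares(lambda X:np.r_[proj(a,X)[0]-ua,proj(b,X)[0]-ub],[.6,.25,.1]).x)
E
R='python3 -m pendant'
$R '[[0,0.01,-0.01,-0.035,0,0,0],[0,0.03,-0.03,-0.06,0,0,0],[0,0.055,-0.058,-0.075,0,0,0],[0,0.083,-0.088,-0.08,0,0,0],[0,0.111,-0.118,-0.08,0,0,0]]'
$R '[[0,0.028,-0.030,0,0,0,0],[0,0.056,-0.060,0,0,0,0],[0,0.084,-0.090,0,0,0,0],[0,0.112,-0.120,0,0,0,0],[0,0.140,-0.150,0,0,0,0]]'
$R '[[0,0.028,-0.030,0,0,0,0],[0,0.056,-0.060,0,0,0,0],[0,0.084,-0.090,0,0,0,0],[0,0.112,-0.120,0,0,0,0],[0,0.140,-0.150,0,0,0,0]]'
```

```text
small [0.68780036 0.22963726 0.13467891]
pink [0.66735928 0.34436093 0.20117004]
t: 0.52
tool_pos: [0.2662, -0.4451, 0.3127]
eef_rot: [[0.949, 0.315, 0.001], [0.315, -0.949, -0.002], [0.001, 0.002, -1.0]]
ft_force: [0.9, -1.0, 0.0]
width: 0.0855
t: 0.93
tool_pos: [0.3511, -0.2574, 0.3112]
eef_rot: [[0.949, 0.316, 0.0], [0.316, -0.949, 0.0], [0.0, -0.0, -1.0]]
ft_force: [1.5, -0.4, 0.0]
width: 0.0854
t: 1.35
tool_pos: [0.4365, -0.0707, 0.3113]
eef_rot: [[0.949, 0.316, 0.0], [0.316, -0.949, -0.0], [0.0, 0.0, -1.0]]
ft_force: [1.0, -1.4, -0.6]
width: 0.0853
```

```bash
R='python3 -m pendant'
$R '[[0,0.028,-0.029,0,0,0,0],[0,0.056,-0.058,0,0,0,0],[0,0.084,-0.087,0,0,0,0],[0,0.112,-0.117,0,0,0,0],[0,0.140,-0.147,0,0,0,0]]'
$R '[[0,0.028,-0.030,0,0,0,0],[0,0.055,-0.058,0,0,0,0],[0,0.080,-0.086,0,0,0,0],[0,0.098,-0.105,0,0,0,0],[0,0.106,-0.112,0,0,0,0]]'
$R '[[0,0,0,0,0,0,0],[0,0,0,0.02,0,0,0],[0,0,0,0.04,0,0,0]]'
python3 - <<'E'
from h import *
s=snap('scene');t=snap('top');print(get_obs()['tool_pos'])
c=lambda s,x,y:cv2.resize(s['image'][y:y+100,x:x+80,::-1],None,fx=5,fy=5,interpolation=cv2.INTER_CUBIC)
cv2.imwrite('pics/p3.png',np.hstack([c(s,345,175),c(t,170,120)]))
E
```

```text
t: 1.77
tool_pos: [0.523, 0.1131, 0.3111]
eef_rot: [[0.949, 0.317, -0.0], [0.317, -0.949, -0.0], [-0.0, 0.0, -1.0]]
ft_force: [1.0, -0.1, 0.4]
width: 0.0854
t: 2.18
tool_pos: [0.5885, 0.2542, 0.3103]
eef_rot: [[0.948, 0.318, -0.001], [0.318, -0.948, 0.001], [-0.0, -0.001, -1.0]]
ft_force: [0.0, -0.5, -1.2]
width: 0.0853
t: 2.43
tool_pos: [0.588, 0.2498, 0.2718]
eef_rot: [[0.949, 0.316, 0.002], [0.316, -0.949, 0.0], [0.002, 0.0, -1.0]]
ft_force: [-0.4, -0.3, -1.5]
width: 0.0858
[0.58558556 0.24854205 0.26812149]
```

View pics/p3.png

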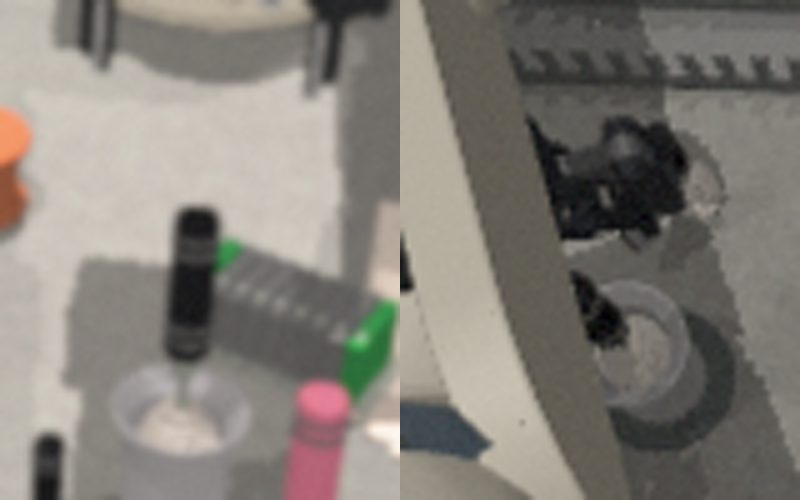

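The picture shows the handle top at panel (196,215), between and below the open fingers at (100,60) and (315,85). I'll descend and grip.

```bash
R='python3 -m pendant'
$R '[[0,0,0,0.025,0,0,0],[0,0,0,0.05,0,0,0],[0,0,0,0.075,0,0,0],[0,0,0,0.1,0,0,0],[0,0,0,0.119,0,0,0]]'
$R '[[0,0,0,0,0,0,0],[0.3,0,0,0,0,0,0],[0.5,0,0,0,0,0,0],[0.7,0,0,0,0,0,0],[1,0,0,0,0,0,0]]'
$R '[[1,0,0,0,0,0,0],[1,0,0,0,0,0,0],[1,0,0,0,0,0,0],[1,0,0,0,0,0,0],[1,0,0,0,0,0,0]]'
```

```text
t: 2.95
tool_pos: [0.5874, 0.2494, 0.1517]
eef_rot: [[0.949, 0.315, -0.001], [0.315, -0.949, -0.001], [-0.001, 0.0, -1.0]]
ft_force: [0.2, -0.1, -0.8]
width: 0.0854
t: 3.37
tool_pos: [0.5888, 0.251, 0.1541]
eef_rot: [[0.949, 0.316, 0.002], [0.316, -0.949, 0.001], [0.003, -0.0, -1.0]]
ft_force: [0.6, -0.1, 0.3]
width: 0.039
t: 3.78
tool_pos: [0.5881, 0.2508, 0.1525]
eef_rot: [[0.949, 0.316, 0.001], [0.316, -0.949, -0.0], [0.001, 0.0, -1.0]]
ft_force: [0.7, -1.2, 2.8]
width: 0.0207
```

```bash
R='python3 -m pendant'
$R '[[1,0,0,-0.01,0,0,0],[1,0,0,-0.03,0,0,0],[1,0,0,-0.055,0,0,0],[1,0,0,-0.085,0,0,0],[1,0,0,-0.115,0,0,0]]'
$R '[[1,0,0,-0.03,0,0,0],[1,0,0,-0.055,0,0,0],[1,0,0,-0.075,0,0,0],[1,0,0,-0.085,0,0,0],[1,0,0,-0.085,0,0,0]]'
python3 - <<'E'
from h import *
import pickle
o=get_obs();print(o['ft_force'],o['tool_pos'])
p=np.load('p.npy');from fit import pose
F,C,_,m=pose(p);R=o['eef_rot'];ax=C[:,2]
# minimal rotation taking tool z to -ax
v=np.cross(R[:,2],-ax);ang=np.arcsin(np.linalg.norm(v));rv=v/np.linalg.norm(v)*ang
print('turn tool deg',np.degrees(R.T@rv))
for d in(.03,):
  T=m+ax*(d+.146);print('target',T,'shift tool',R.T@(T-o['tool_pos']))
s=snap('scene');cv2.imwrite('pics/p4.png',cv2.resize(s['image'][90:290,310:470,::-1],None,fx=3,fy=3,interpolation=cv2.INTER_CUBIC))
E
```

```text
t: 4.2
tool_pos: [0.587, 0.2507, 0.2683]
eef_rot: [[0.949, 0.316, -0.002], [0.316, -0.949, -0.0], [-0.002, -0.0, -1.0]]
ft_force: [0.9, 0.7, -1.1]
width: 0.0212
t: 4.62
tool_pos: [0.5885, 0.2513, 0.355]
eef_rot: [[0.949, 0.316, 0.003], [0.316, -0.949, 0.002], [0.004, -0.001, -1.0]]
ft_force: [-0.1, 0.5, -1.3]
width: 0.0205
[-0.10975664  0.49300707 -1.30545769] [0.58847589 0.25125254 0.35501813]
turn tool deg [-9.37099616e+00  1.22671124e+01 -7.48079175e-19]
target [ 0.57000066 -0.22261058  0.30907546] shift tool [-0.16759393  0.44371089  0.04506927]
```

View pics/p4.png

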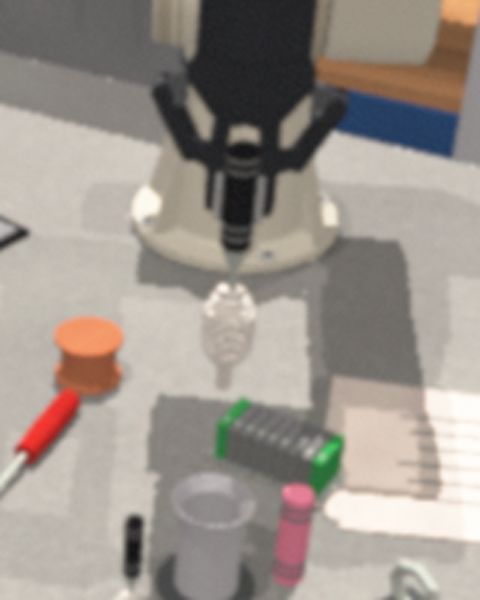

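```bash
R='python3 -m pendant'
python3 -c "
from h import *;import pickle
a,b=pickle.load(open('s0.pkl','rb'));print(proj(a,[[.588,.2509,.206],[.588,.2509,.411]]))"
$R '[[1,-0.008,0.02,0,0,0,0],[1,-0.02,0.052,0,0,0,0],[1,-0.034,0.089,0,0,0,0],[1,-0.048,0.126,0,0,0,0],[1,-0.062,0.163,0,0,0,0]]'
$R '[[1,-0.014,0.037,0,0,0,0],[1,-0.028,0.074,0,0,0,0],[1,-0.042,0.111,0,0,0,0],[1,-0.056,0.148,0,0,0,0],[1,-0.068,0.18,0,0,0,0]]'
$R '[[1,-0.014,0.03,0,-1,2,0],[1,-0.026,0.06,0.01,-3,4,0],[1,-0.036,0.085,0.02,-5,7,0],[1,-0.04,0.095,0.025,-8,10,0],[1,-0.042,0.0995,0.026,-9.4,12.3,0]]'
$R '[[1,0,0,0,0,0,0],[1,0,0,0,0,0,0],[1,0,0,0,0,0,0]]'
cat > chk.py <<'E'
from h import *
from fit import pose
o=get_obs();F,C,_,m=pose(np.load('p.npy'));ax=C[:,2];R=o['eef_rot']
v=C.T@(o['tool_pos']-m); e=C.T@(o['tool_pos']+.146*R[:,2]-m); z=C.T@-R[:,2]
print('t',o['t'],'TCP in mouth frame mm',np.round(v*1e3,1),'end',np.round(e*1e3,1),'axis err deg',np.round(np.degrees(z[:2]),2),'F cupframe',np.round(C.T@o['ft_force'],1),'w',round(o['width'],4))
E
python3 chk.py
python3 - <<'E'
from h import *
s=snap('scene');t=snap('top')
c=lambda s,x,y:cv2.resize(s['image'][y:y+120,x:x+80,::-1],None,fx=5,fy=5,interpolation=cv2.INTER_CUBIC)
cv2.imwrite('pics/p5.png',np.hstack([c(s,180,110),c(t,370,110)]))
E
```

```text
[[383.86561014 219.22835388]
 [391.43071575 138.22920308]]
t: 5.08
tool_pos: [0.5792, 0.0751, 0.3499]
eef_rot: [[0.948, 0.317, -0.004], [0.317, -0.948, -0.0], [-0.003, -0.001, -1.0]]
ft_force: [1.2, -0.0, -1.8]
width: 0.0208
t: 5.5
tool_pos: [0.5716, -0.1179, 0.3501]
eef_rot: [[0.949, 0.316, -0.003], [0.316, -0.949, 0.0], [-0.003, -0.001, -1.0]]
ft_force: [0.6, -0.4, -1.2]
width: 0.0206
t: 5.92
tool_pos: [0.5622, -0.2247, 0.3224]
eef_rot: [[0.923, 0.294, 0.25], [0.324, -0.942, -0.087], [0.21, 0.161, -0.964]]
ft_force: [-0.6, -0.4, -1.6]
width: 0.0207
t: 6.17
tool_pos: [0.5646, -0.2229, 0.3257]
eef_rot: [[0.922, 0.296, 0.25], [0.326, -0.942, -0.086], [0.21, 0.16, -0.964]]
ft_force: [0.3, 0.0, -1.7]
width: 0.0209
t 6.1667 TCP in mouth frame mm [ -0.3  -2.  193.3] end [-1.  -2.3 47.3] axis err deg [0.24 0.13] F cupframe [-0.2  0.1 -1.8] w 0.0209
```

View pics/p5.png

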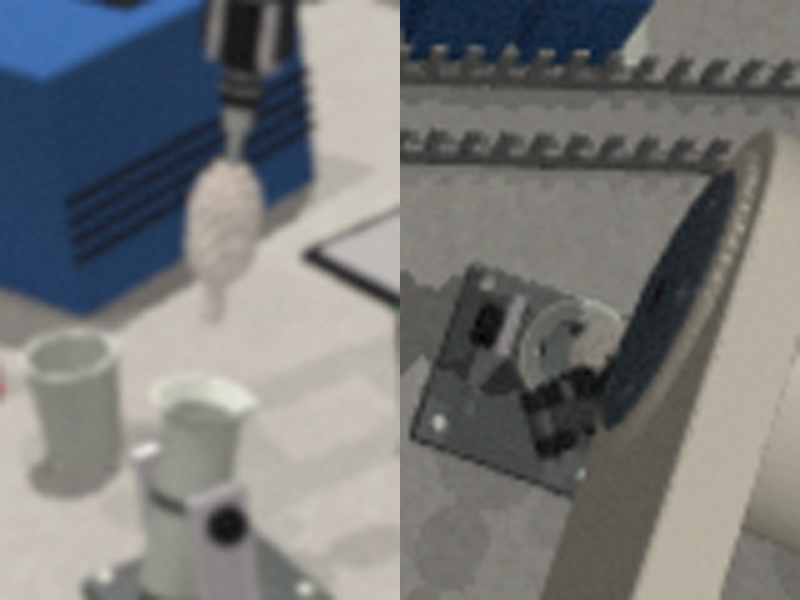

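```bash
python3 - <<'E'
from h import *
from fit import pose
import pickle
a,b=pickle.load(open('s0.pkl','rb'))
o=get_obs();F,C,_,m=pose(np.load('p.npy'));R=o['eef_rot'];e=o['tool_pos']+.146*R[:,2];ax=-R[:,2]
print('brush end,125',proj(a,[e,e+.125*ax,e+.06*ax]))
print('cup axis mouth,-120',proj(a,[m,m-.12*C[:,2],m+.05*C[:,2]]))
for n,d in(('cup left edge slope pred',0),):
  L=[bbox for bbox in[]]
E
R='python3 -m pendant'
$R '[[1,0,0.0,0.01,0,0,0],[1,0,0.0,0.02,0,0,0],[1,0,0,0.03,0,0,0],[1,0,0,0.04,0,0,0],[1,0,0,0.05,0,0,0]]'
python3 chk.py
```

```text
brush end,125 [[221.75845593 172.96703082]
 [227.40524288 130.00571446]
 [224.41299865 152.77100597]]
cup axis mouth,-120 [[220.04120624 188.80729731]
 [215.08495319 226.02201243]
 [222.21493272 172.48556983]]
t: 6.68
tool_pos: [0.5773, -0.2276, 0.2764]
eef_rot: [[0.922, 0.296, 0.251], [0.326, -0.942, -0.086], [0.211, 0.161, -0.964]]
ft_force: [-0.2, 0.1, -1.6]
width: 0.0206
t 6.6833 TCP in mouth frame mm [ -0.6  -2.4 142.3] end [-1.  -2.8 -3.7] axis err deg [0.17 0.15] F cupframe [-0.6  0.  -1.5] w 0.0206
```

```bash
R='python3 -m pendant'
$R '[[1,0.002,-0.0015,0.005,0,0,0],[1,0.002,-0.0015,0.012,0,0,0],[1,0.002,-0.0015,0.018,0,0,0],[1,0.002,-0.0015,0.024,0,0,0],[1,0.002,-0.0015,0.03,0,0,0]]' | tail -2
python3 chk.py
$R '[[1,0,0,0.004,0,0,0],[1,0,0,0.008,0,0,0],[1,0,0,0.012,0,0,0],[1,0,0,0.016,0,0,0],[1,0,0,0.02,0,0,0]]' | tail -2
python3 chk.py
```

```text
ft_force: [0.2, 0.4, -2.1]
width: 0.0207
t 7.1 TCP in mouth frame mm [  0.7  -0.3 113.5] end [  0.4  -0.7 -32.5] axis err deg [0.09 0.15] F cupframe [-0.5  0.4 -2. ] w 0.0207
ft_force: [-0.8, 0.1, -0.9]
width: 0.0206
t 7.5167 TCP in mouth frame mm [ 0.5 -0.3 93.7] end [  0.3  -0.6 -52.3] axis err deg [0.1  0.15] F cupframe [-1.  -0.1 -0.7] w 0.0206
```

```bash
R='python3 -m pendant'
$R '[[1,0,0,0.003,0,0,0],[1,0,0,0.005,0,0,0],[1,0,0,0.007,0,0,0],[1,0,0,0.008,0,0,0],[1,0,0,0.008,0,0,0]]' | tail -2
python3 chk.py
$R '[[1,0,0,0.001,0,0,0],[1,0,0,0.002,0,0,0],[1,0,0,0.003,0,0,0],[1,0,0,0.004,0,0,0]]' | tail -2
python3 chk.py
```

```text
ft_force: [0.2, 0.9, -2.3]
width: 0.0206
t 7.9333 TCP in mouth frame mm [ 0.3 -0.3 85.6] end [ -0.   -0.7 -60.4] axis err deg [0.13 0.15] F cupframe [-0.7  1.  -2.2] w 0.0206
ft_force: [-0.7, 1.4, -0.2]
width: 0.0206
t 8.2667 TCP in mouth frame mm [ 0.5 -0.3 81.9] end [  0.2  -0.7 -64.1] axis err deg [0.1  0.15] F cupframe [-1.1  1.1  0.1] w 0.0206
```

```bash
R='python3 -m pendant'
cat >> chk.py <<'E'
import sys
sys.exit(1 if (C.T@o['ft_force'])[2]>3.5 else 0)
E
$R '[[1,0,0,0.0015,0,0,0],[1,0,0,0.003,0,0,0],[1,0,0,0.004,0,0,0]]' >/dev/null; python3 chk.py &&
$R '[[1,0,0,0.0015,0,0,0],[1,0,0,0.003,0,0,0],[1,0,0,0.004,0,0,0]]' >/dev/null && python3 chk.py &&
$R '[[1,0,0,0.0015,0,0,0],[1,0,0,0.003,0,0,0],[1,0,0,0.004,0,0,0]]' >/dev/null && python3 chk.py &&
$R '[[1,0,0,0.0015,0,0,0],[1,0,0,0.003,0,0,0],[1,0,0,0.004,0,0,0]]' >/dev/null && python3 chk.py &&
$R '[[1,0,0,0.0015,0,0,0],[1,0,0,0.003,0,0,0],[1,0,0,0.004,0,0,0]]' >/dev/null && python3 chk.py &&
$R '[[1,0,0,0.0015,0,0,0],[1,0,0,0.003,0,0,0],[1,0,0,0.004,0,0,0]]' >/dev/null && python3 chk.py
```

```text
t 8.5167 TCP in mouth frame mm [ 0.4 -0.3 77.7] end [  0.2  -0.7 -68.3] axis err deg [0.11 0.15] F cupframe [-0.5  0.1 -0.9] w 0.0205
t 8.7667 TCP in mouth frame mm [ 0.4 -0.4 73.7] end [  0.1  -0.7 -72.3] axis err deg [0.11 0.15] F cupframe [-2.   0.4  0.4] w 0.0204
t 9.0167 TCP in mouth frame mm [ 0.4 -0.3 69.7] end [  0.1  -0.7 -76.3] axis err deg [0.11 0.15] F cupframe [-0.7  0.6 -0.6] w 0.0204
t 9.2667 TCP in mouth frame mm [ 0.5 -0.4 65.9] end [  0.3  -0.7 -80.1] axis err deg [0.09 0.15] F cupframe [-2.5  1.5  4.1] w 0.0205
```

```bash
R='python3 -m pendant'
$R '[[1,0,0,0.001,0,0,0],[1,0,0,0.001,0,0,0]]' >/dev/null; python3 chk.py
$R '[[1,0,0,0.001,0,0,0],[1,0,0,0.001,0,0,0]]' >/dev/null; python3 chk.py
$R '[[1,0,0,0.001,0,0,0],[1,0,0,0.001,0,0,0]]' >/dev/null; python3 chk.py
```

```text
t 9.4333 TCP in mouth frame mm [ 0.6 -0.4 65. ] end [  0.4  -0.8 -81. ] axis err deg [0.09 0.15] F cupframe [-1.3  1.1  2. ] w 0.0203
t 9.6 TCP in mouth frame mm [ 0.6 -0.4 64. ] end [  0.4  -0.8 -82. ] axis err deg [0.08 0.15] F cupframe [-1.5  1.3  5. ] w 0.0207
t 9.7667 TCP in mouth frame mm [ 0.7 -0.4 63.1] end [  0.5  -0.7 -82.9] axis err deg [0.07 0.15] F cupframe [-1.1  1.2  5.7] w 0.0208
```

```bash
R='python3 -m pendant'
$R '[[1,0,0,0.001,0,0,0],[1,0,0,0.0015,0,0,0],[1,0,0,0.0015,0,0,0]]' >/dev/null; python3 chk.py
$R '[[1,0,0,0.0015,0,0,0],[1,0,0,0.0015,0,0,0],[1,0,0,0.0015,0,0,0]]' >/dev/null; python3 chk.py
```

```text
t 10.0167 TCP in mouth frame mm [ 0.8 -0.4 61.8] end [  0.6  -0.8 -84.2] axis err deg [0.06 0.15] F cupframe [-2.   1.6  8.4] w 0.0206
t 10.2667 TCP in mouth frame mm [ 0.8 -0.4 60.4] end [  0.7  -0.8 -85.6] axis err deg [0.06 0.15] F cupframe [-1.5  0.9  8.7] w 0.0211
```

The bottom is found: the force rises steadily from about 80 mm below the mouth to about 8 N. Now I go up and out, then down for the second stroke.

```bash
R='python3 -m pendant'
$R '[[1,0,0,-0.01,0,0,0],[1,0,0,-0.03,0,0,0],[1,0,0,-0.055,0,0,0],[1,0,0,-0.078,0,0,0],[1,0,0,-0.091,0,0,0]]' >/dev/null; python3 chk.py
$R '[[1,0,0,0,0,0,0],[1,0,0,0,0,0,0]]' >/dev/null; python3 chk.py
$R '[[1,0,0,0.015,0,0,0],[1,0,0,0.03,0,0,0],[1,0,0,0.045,0,0,0],[1,0,0,0.058,0,0,0],[1,0,0,0.07,0,0,0]]' >/dev/null; python3 chk.py
$R '[[1,0,0,0.005,0,0,0],[1,0,0,0.01,0,0,0],[1,0,0,0.014,0,0,0],[1,0,0,0.016,0,0,0],[1,0,0,0.016,0,0,0]]' >/dev/null; python3 chk.py
```

```text
t 10.6833 TCP in mouth frame mm [  1.6  -0.4 153.5] end [ 1.7 -0.8  7.5] axis err deg [-0.05  0.18] F cupframe [ 0.2  0.9 -1.6] w 0.0206
t 10.85 TCP in mouth frame mm [  0.9  -0.3 151.4] end [ 0.9 -0.7  5.4] axis err deg [0.02 0.17] F cupframe [-1.2 -0.1 -2.4] w 0.0203
t 11.2667 TCP in mouth frame mm [-0.6 -0.2 78.7] end [ -1.2  -0.6 -67.3] axis err deg [0.24 0.14] F cupframe [-1.1  0.6  0.2] w 0.0204
t 11.6833 TCP in mouth frame mm [ 0.4 -0.3 65. ] end [  0.1  -0.7 -81. ] axis err deg [0.11 0.15] F cupframe [-2.6  1.3  3. ] w 0.0204
```

```bash
R='python3 -m pendant'
$R '[[1,0,0,0.0015,0,0,0],[1,0,0,0.003,0,0,0],[1,0,0,0.003,0,0,0]]' >/dev/null; python3 chk.py
$R '[[1,0,0,0.001,0,0,0],[1,0,0,0.002,0,0,0],[1,0,0,0.002,0,0,0]]' >/dev/null; python3 chk.py
```

```text
t 11.9333 TCP in mouth frame mm [ 0.6 -0.3 62.5] end [  0.5  -0.7 -83.5] axis err deg [0.07 0.15] F cupframe [-2.4  0.4  6.5] w 0.0205
t 12.1833 TCP in mouth frame mm [ 0.8 -0.3 60.8] end [  0.7  -0.7 -85.2] axis err deg [0.05 0.15] F cupframe [-3.2  1.5  8.8] w 0.0205
```

Second stroke is pressed at 8.8 N. Up and out again, then the third.

```bash
R='python3 -m pendant'
$R '[[1,0,0,-0.01,0,0,0],[1,0,0,-0.03,0,0,0],[1,0,0,-0.055,0,0,0],[1,0,0,-0.078,0,0,0],[1,0,0,-0.091,0,0,0]]' >/dev/null; python3 chk.py
$R '[[1,0,0,0,0,0,0],[1,0,0,0,0,0,0]]' >/dev/null; python3 chk.py
$R '[[1,0,0,0.015,0,0,0],[1,0,0,0.03,0,0,0],[1,0,0,0.045,0,0,0],[1,0,0,0.058,0,0,0],[1,0,0,0.07,0,0,0]]' >/dev/null; python3 chk.py
$R '[[1,0,0,0.005,0,0,0],[1,0,0,0.01,0,0,0],[1,0,0,0.014,0,0,0],[1,0,0,0.016,0,0,0],[1,0,0,0.016,0,0,0]]' >/dev/null; python3 chk.py
$R '[[1,0,0,0.0015,0,0,0],[1,0,0,0.003,0,0,0],[1,0,0,0.003,0,0,0]]' >/dev/null; python3 chk.py
```

```text
t 12.6 TCP in mouth frame mm [  2.1  -0.4 154.1] end [ 2.4 -0.9  8.1] axis err deg [-0.12  0.19] F cupframe [-0.6 -0.3 -1.1] w 0.0204
t 12.7667 TCP in mouth frame mm [  1.3  -0.3 151.8] end [ 1.4 -0.8  5.8] axis err deg [-0.04  0.17] F cupframe [-1.   0.3 -1. ] w 0.0209
t 13.1833 TCP in mouth frame mm [-0.5 -0.2 78.8] end [ -1.1  -0.6 -67.2] axis err deg [0.22 0.14] F cupframe [-0.7  0.9 -0.1] w 0.0205
t 13.6 TCP in mouth frame mm [ 0.4 -0.3 65. ] end [  0.1  -0.7 -81. ] axis err deg [0.11 0.14] F cupframe [-3.2  1.   2.5] w 0.0203
t 13.85 TCP in mouth frame mm [ 0.7 -0.3 62.4] end [  0.5  -0.7 -83.5] axis err deg [0.07 0.15] F cupframe [-1.9  2.5  5.9] w 0.0203
```

```bash
R='python3 -m pendant'
$R '[[1,0,0,0.001,0,0,0],[1,0,0,0.002,0,0,0],[1,0,0,0.002,0,0,0]]' >/dev/null; python3 chk.py
$R '[[1,0,0,-0.01,0,0,0],[1,0,0,-0.03,0,0,0],[1,0,0,-0.055,0,0,0],[1,0,0,-0.08,0,0,0],[1,0,0,-0.105,0,0,0]]' >/dev/null; python3 chk.py
$R '[[1,0,0,-0.02,0,0,0],[1,0,0,-0.035,0,0,0],[1,0,0,-0.045,0,0,0],[1,0,0,-0.045,0,0,0]]' >/dev/null; python3 chk.py
python3 - <<'E'
from h import *
from scipy.spatial.transform import Rotation as Ro
o=get_obs();R=o['eef_rot'];D=np.array([[.9487,.3162,0],[.3162,-.9487,0],[0,0,-1.]])
print('turn',np.degrees(Ro.from_matrix(R.T@D).as_rotvec()))
print('pos',o['tool_pos'],'shift to over stand z.355',R.T@(np.array([.588,.2508,.355])-o['tool_pos']))
print('waypoint', R.T@(np.array([.568,-.2,.355])-o['tool_pos']))
E
```

```text
t 14.1 TCP in mouth frame mm [ 0.8 -0.3 60.8] end [  0.7  -0.7 -85.2] axis err deg [0.05 0.15] F cupframe [-3.1  0.4  8.8] w 0.021
t 14.5167 TCP in mouth frame mm [  0.8  -0.3 166.5] end [ 0.7 -0.8 20.5] axis err deg [0.05 0.18] F cupframe [ 0.2  0.2 -1.2] w 0.0207
t 14.85 TCP in mouth frame mm [ 2.200e+00 -2.000e-01  2.126e+02] end [ 2.6 -0.7 66.6] axis err deg [-0.16  0.18] F cupframe [ 0.3 -0.1 -1.1] w 0.0208
turn [ 9.58187430e+00 -1.24927739e+01  2.88826887e-03]
pos [ 0.56261167 -0.22037357  0.34493613] shift to over stand z.355 [ 0.17912331 -0.4343365  -0.04491127]
waypoint [ 0.01376799 -0.01592635 -0.010109  ]
```

```bash
R='python3 -m pendant'
$R '[[1,0.004,-0.01,-0.004,2,-3,0],[1,0.012,-0.03,-0.006,4,-6,0],[1,0.024,-0.06,-0.008,6,-8,0],[1,0.038,-0.094,-0.011,8,-10.5,0],[1,0.052,-0.13,-0.0135,9.4,-12.3,0]]'
python3 - <<'E'
from h import *
from scipy.spatial.transform import Rotation as Ro
o=get_obs();R=o['eef_rot'];print(R.T@(np.array([.588,.2508,.355])-o['tool_pos']))
E
```

```text
t: 15.27
tool_pos: [0.5683, -0.0788, 0.3439]
eef_rot: [[0.949, 0.315, -0.003], [0.315, -0.949, 0.0], [-0.003, -0.001, -1.0]]
ft_force: [0.2, -0.8, -0.8]
width: 0.0208
[ 0.12243825 -0.30660656 -0.01107854]
```

```bash
R='python3 -m pendant'
$R '[[1,0.014,-0.036,-0.003,0,0,0],[1,0.028,-0.072,-0.006,0,0,0],[1,0.042,-0.108,-0.008,0,0,0],[1,0.056,-0.144,-0.008,0,0,0],[1,0.07,-0.18,-0.008,0,0,0]]' >/dev/null
$R '[[1,0.014,-0.036,0,0,0,0],[1,0.028,-0.07,0,0,0,0],[1,0.04,-0.1,0,0,0,0],[1,0.048,-0.118,0,0,0,0],[1,0.052,-0.1265,0,0,0,0]]' >/dev/null
$R '[[1,0,0,0,0,0,0],[1,0,0,0,0,0,0],[1,0,0,0,0,0,0]]'
python3 - <<'E'
from h import *
from scipy.spatial.transform import Rotation as Ro
o=get_obs();R=o['eef_rot'];print(R.T@(np.array([.588,.2508,.355])-o['tool_pos']));e=o['tool_pos']+.146*R[:,2]
s=snap('scene');print(proj(s,[e,[.588,.2508,.095],o['tool_pos']-.059*R[:,2]]))
t=snap('top')
cv2.imwrite('pics/p6.png',cv2.resize(s['image'][130:300,340:440,::-1],None,fx=3.5,fy=3.5,interpolation=cv2.INTER_CUBIC))
E
```

```text
t: 16.35
tool_pos: [0.5869, 0.2485, 0.3525]
eef_rot: [[0.949, 0.315, -0.0], [0.315, -0.949, -0.001], [-0.001, 0.001, -1.0]]
ft_force: [-0.2, -0.9, -1.4]
width: 0.0204
[ 0.00174698 -0.00186038 -0.00253284]
[[383.08949202 218.46842098]
 [380.36993899 256.2412178 ]
 [390.60598944 137.56041388]]
```

View pics/p6.png

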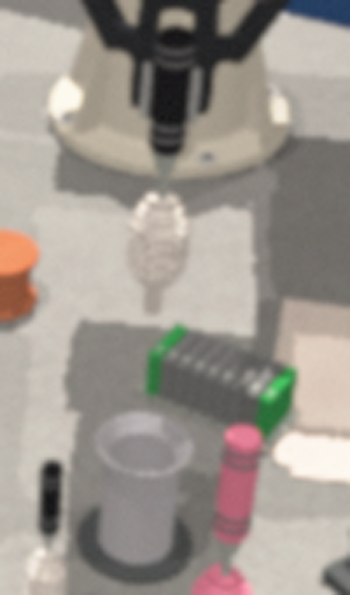

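The brush is upright over the stand, with the tuft end at (383,219), as predicted. I'll lower it in.

```bash
R='python3 -m pendant'
$R '[[1,0.0017,-0.0019,0.02,0,0,0],[1,0.0017,-0.0019,0.04,0,0,0],[1,0.0017,-0.0019,0.06,0,0,0],[1,0.0017,-0.0019,0.075,0,0,0],[1,0.0017,-0.0019,0.09,0,0,0]]'|sed -n '2p;4p'
$R '[[1,0,0,0.015,0,0,0],[1,0,0,0.03,0,0,0],[1,0,0,0.045,0,0,0],[1,0,0,0.06,0,0,0],[1,0,0,0.075,0,0,0]]'|grep -E 'pos|force'
$R '[[1,0,0,0.01,0,0,0],[1,0,0,0.019,0,0,0],[1,0,0,0.025,0,0,0],[1,0,0,0.028,0,0,0],[1,0,0,0.03,0,0,0]]'|grep -E 'pos|force'
$R '[[1,0,0,0.001,0,0,0],[1,0,0,0.002,0,0,0],[1,0,0,0.003,0,0,0],[1,0,0,0.003,0,0,0]]'|grep -E 'pos|force'
```

```text
tool_pos: [0.5879, 0.2509, 0.2621]
ft_force: [0.5, 0.1, -1.0]
tool_pos: [0.5882, 0.251, 0.1875]
ft_force: [-0.0, -0.5, -1.4]
tool_pos: [0.5881, 0.2521, 0.1578]
ft_force: [-0.4, -0.6, -0.9]
tool_pos: [0.588, 0.2524, 0.1551]
ft_force: [-0.8, -0.5, -1.4]
```

```bash
R='python3 -m pendant'
$R '[[1,0,0.001,0.001,0,0,0],[1,0,0.001,0.002,0,0,0],[1,0,0.001,0.002,0,0,0]]'|grep -E 'pos|force'
$R '[[1,0,0,0.001,0,0,0],[1,0,0,0.002,0,0,0],[1,0,0,0.002,0,0,0]]'|grep -E 'pos|force'
$R '[[1,0,0,0.001,0,0,0],[1,0,0,0.001,0,0,0],[1,0,0,0.001,0,0,0]]'|grep -E 'pos|force'
```

```text
tool_pos: [0.5884, 0.2514, 0.1531]
ft_force: [0.5, 0.1, 0.2]
tool_pos: [0.5885, 0.2514, 0.1511]
ft_force: [0.6, -0.5, 3.9]
tool_pos: [0.5885, 0.2514, 0.1502]
ft_force: [0.3, 0.9, 4.4]
```

```bash
R='python3 -m pendant'
$R '[[1,0,0,-0.001,0,0,0],[1,0,0,-0.002,0,0,0],[1,0,0,-0.002,0,0,0]]'|grep -E 'pos|force'
$R '[[0.7,0,0,0,0,0,0],[0.5,0,0,0,0,0,0],[0.2,0,0,0,0,0,0],[0,0,0,0,0,0,0],[0,0,0,0,0,0,0]]'|grep -E 'pos|force|wid'
$R '[[0,0,0,0,0,0,0],[0,0,0,0,0,0,0],[0,0,0,0,0,0,0],[0,0,0,-0.01,0,0,0],[0,0,0,-0.025,0,0,0]]'|grep -E 'pos|force|wid'
$R '[[0,0,0,-0.03,0,0,0],[0,0,0,-0.06,0,0,0],[0,0,0,-0.09,0,0,0],[0,0,0,-0.12,0,0,0],[0,0,0,-0.15,0,0,0]]'|grep -E 'pos|force|wid'
$R '[[0,-0.03,0.02,0,0,0,0],[0,-0.06,0.04,0,0,0,0],[0,-0.09,0.06,0,0,0,0],[0,-0.12,0.08,0,0,0,0],[0,-0.15,0.1,0,0,0,0]]'|grep -E 'pos|force|wid'
$R '[[0,-0.02,0.03,0,0,0,0],[0,-0.04,0.06,0,0,0,0],[0,-0.06,0.09,0,0,0,0],[0,-0.07,0.1,0,0,0,0],[0,-0.07,0.1,0,0,0,0]]'|grep -E 'pos|force|wid'
python3 - <<'E'
from h import *
s=snap('scene');t=snap('top')
cv2.imwrite('pics/e1.png',s['image'][:,:,::-1])
c=lambda s,x,y:cv2.resize(s['image'][y:y+85,x:x+66,::-1],None,fx=6,fy=6,interpolation=cv2.INTER_CUBIC)
cv2.imwrite('pics/e2.png',np.hstack([c(s,352,212),c(t,180,150)]))
E
```

```text
tool_pos: [0.5884, 0.2513, 0.1521]
ft_force: [0.9, 0.6, 2.8]
tool_pos: [0.588, 0.2512, 0.1516]
ft_force: [1.2, 0.8, -0.3]
width: 0.0727
tool_pos: [0.5873, 0.2509, 0.1762]
ft_force: [0.4, 0.4, -0.9]
width: 0.0853
tool_pos: [0.588, 0.2512, 0.3294]
ft_force: [0.1, -0.3, -0.1]
width: 0.0852
tool_pos: [0.4763, 0.1079, 0.3276]
ft_force: [0.1, 0.3, 0.7]
width: 0.0852
tool_pos: [0.4416, -0.0104, 0.3278]
ft_force: [0.4, 0.5, -0.2]
width: 0.0852
```

View pics/e1.png

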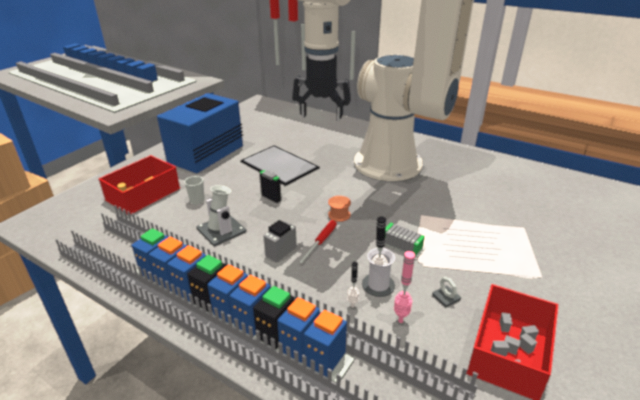

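View pics/e2.png

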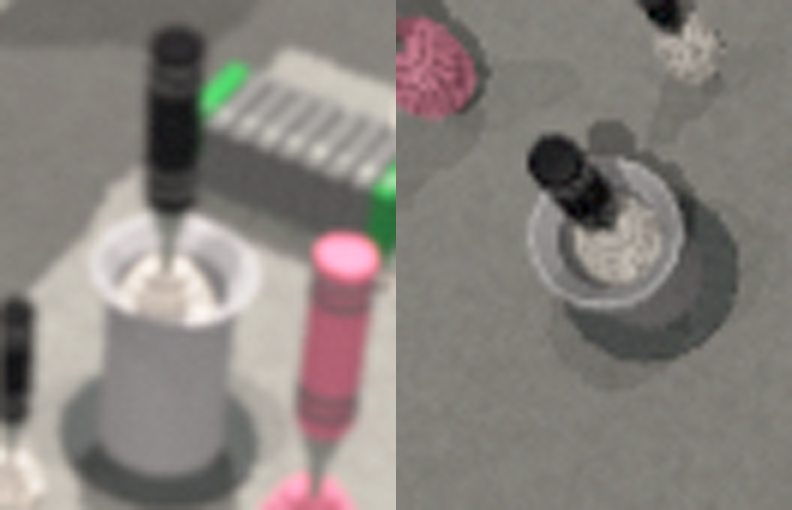

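```bash
python3 - <<'E'
from h import *
import pickle
a,b=pickle.load(open('s0.pkl','rb'))
for s,u,v in((a,381.1,219),(b,206.1,175.8)): print(onz(s,u,v,.211))
from station import viewer
t=snap('top');p=b['image'].astype(int);q=t['image'].astype(int)
# where is it still moving / cup shift
for n,(x,y,w,h) in dict(fix=(365,155,60,60)).items():
    g=lambda i:i['image'][y:y+h,x:x+w].mean(2).astype(np.float32)
    print(n,cv2.phaseCorrelate(g(b),g(t),cv2.createHanningWindow((w,h),cv2.CV_32F)))
s2=snap('scene');g=lambda i:i['image'][182:242,190:250].mean(2).astype(np.float32)
print(cv2.phaseCorrelate(g(a),g(s2),cv2.createHanningWindow((60,60),cv2.CV_32F)), get_obs()['ft_force'])
E
```

```text
[0.59696842 0.24787528 0.211     ]
[0.59483588 0.24473479 0.211     ]
fix ((0.10461781264489645, 0.009160044860539784), 0.8468995385699802)
((0.018746302369024193, -0.09021329127997291), 0.8197898398505317) [0.22861753 0.56052838 0.42227561]
```

```bash
python3 -c "from station import job_done;print(job_done())"
```

```text
the job is handed in; nothing more can be done
None
```

I gave the cup three full strokes with the large black-handled brush, put the brush back in its stand, released it and handed the job in. The handover gave no verdict, and about 19 of the 58 s were used.

- **Strokes:** I found the bottom by touch about 80 mm below the mouth. Each down-stroke read about 8.8 N on the wrist. Before each next move the brush end was more than 5 mm clear of the mouth.
- **Cup and bystanders:** Comparing the start and end pictures, the fixture and cup shifted by no more than 0.1 pixel. The other things look unmoved in the last scene picture, though I did not measure each one.
- **Brush at rest:** When I set it down, the wrist force rose at the same height as in the original pose, so I took it to be on the stand's floor. After release it leans slightly in the bore, about 0.05 rad against the 0.15 allowed. I did not see the hidden end itself. The gripper is clear, with no contact force.

No check failed. The only difference from the start is that small lean, where the brush had stood almost vertical.

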